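# Tap the wedge home in a leaning glue press

### The arm

A 6-joint arm with a two-finger parallel gripper is mounted at the origin on the work surface. World frame = base frame: x ahead of the robot, y to its left, z up, the work surface at z = 0. Lengths are in m, angles in rad, forces in N, time in s.
With the tool pointing down it reaches from about 0.3 to 0.775 m from the base axis. Payload 14.6 kg.
Tool frame: the origin (TCP) lies on the front face of the gripper's body, between the roots of the fingers; the fingertips stand 73 mm ahead of it and the grasp point (between the pads) lies 54 mm ahead of it; y points along the fingers, x is the direction in which the jaws open and shut, and the axes are right-handed (so a half turn about y gives the same grasp; the last joint's range is limited). The gripper opens to 85 mm and grips with 20 to 120 N. Pads are 22 mm wide; open, the fingers measure 114 mm over their backs; the gripper's body (76 mm by 85 mm) begins 54 mm behind the grasp point. The pads swing forward as they close: fully open they stand 13 mm farther back than shut.
Start: joints at [-1.416, 0.3, 1.521, -0, 1.321, -0.067], TCP at [0.121, -0.537, 0.304] pointing down, gripper open.
Joint ranges: [-3.03, 3.03], [-0.79, 2.21], [0.23, 2.52], [-1.04, 4.18], [0, 3.07], [-2.55, 2.55]. Speed limits (rad/s): [2.22, 2.22, 2.57, 3.14, 3.14, 3.14].

### API

Orientations are given as a unit quaternion [x, y, z, w].
In Python, from station import ctrl gives the robot as it stands.
- The arm moves only by the shell command python3 -m inch 'ROWS'. ROWS is JSON, a list of rows, each a list of 3 entries, a list of its own where there are three numbers: the turn, a rotation vector about the tool's x, y, z in units of 10 degrees (1.0 is 10 degrees), then the shift along the tool's x, y, z in units of 40 mm (1.0 is 40 mm), then the finger opening in mm, from 0 to 85.4. A call has 1 to 8 rows; each row is the pose to reach, as a shift and turn from the pose commanded when the call began, along the tool's axes at that moment; what a row does not reach only later rows make up. A row lasts 1/8 s, in which the tool goes at most 62.5 mm and 10.7 degrees, less where a joint would pass 70% of its speed; a pose out of reach is approached as far as the arm can. A call with a gripper value outside its range is refused whole. The fingers move at their own pace and stop on an object; the grip force is fixed at half the most. Time passes only in rows, so rows that repeat a pose let the fingers close. It gives the time, the measured TCP pose, the force and the opening at its end, in the units of the state.
- ctrl.get_obs(): the state, without advancing time (a new reading comes with each control period).
- ctrl.read_camera(name): name is "scene" or "side" or "wrist"; returns the picture (480x640x3 uint8, blue, green, red); there is no depth.
- ctrl.get_calibration(name): a dict with "fov_y" (degrees; the focal length in pixels is half the picture's height over the tangent of half this angle, whatever the lens; pixels are square), "cx", "cy" (the principal point, pixels), "pose" (4x4, takes a point from camera to world coordinates); the wrist camera has in their place "T_tool_cam" (4x4, takes a point from camera to tool coordinates, whose origin is the TCP and whose axes are the tool frame's). Camera axes: x right, y down, z forward; pixel columns grow to the right and rows downward; lengths in m; the calibration is good to about 2 mm. A picture is of the moment at which its call begins: read the wrist's pose just before it. get_calibration takes no time and is no camera call.
- ctrl.hand_in(): hands the job in, once; it reports no verdict.
The state is a dict: "clock": time; "q": joint angles; "joint_velocities": joint speeds; "tau": joint torques, N m; "position": TCP position; "ee_rot": TCP orientation; "contact_force": force on the tool from outside, world axes, zero at the start; "moment": the same for the moment, N m; "grip_width": finger opening in m.
Only numpy, scipy, OpenCV 4.12 (cv2) and the standard library are available. Lean on these libraries where they do the work, as an engineer would, in place of code of your own. Each camera call takes 0.05 s, during which the arm holds its last target.

### The job

Take the pine wedge out of its holder and stand it nose first in the leaning slot of the press, its flat side on the bed and its sloping side towards the sliding jaw, and let go of it while it still stands well out. Then tap lightly on its head along the slot until it stops going forward, so that its nose sits on the stop block hidden inside and the jaw holds the two glued sticks. Leave the wedge there and do not shift the lunch box, jar, spinning top or clamp.

Things in the scene. Friction and masses are not known exactly. Their poses are not given: they have to be found in the camera images.
- wedge: Loose pine wedge, 120 mm long, 40 mm wide (its y), about 110 g, 16 mm thick at the nose, 34 mm at the head. Origin: centre of the nose underside; z runs nose to head. Flat side: the plane x = -8 mm. Sloping side faces +x, at x = 8 mm at the nose, 26 mm at the head. The sides y = -20 and 20 mm are parallel: grip there. Nose edges bevelled 1 to 4 mm. Starts upright, nose down, loose in the holder.
- wedge_head (a point): Centre of the wedge's head, the flat 34 x 40 mm end face to tap on; at x = 9, y = 0, z = 120 mm in the wedge's frame. Starts 128 mm above the ledge.
- holder: Fixed wooden holder for the wedge, 100 x 100 mm foot, with a pocket 29 x 46 mm in 10 mm walls; rim 55 mm, pocket floor 8 mm above the ledge. Origin on the ledge under the wedge's nose; z up. Its place and yaw vary.
- slot: Slot of the fixed wooden press, leaning 30 degrees from vertical. z points up along the slot out of the mouth (the wedge goes in along -z), leaning to the side that faces the robot. Origin: foot of the slot, on the bed, 30 mm above the ledge. Bed: plane x = 0; the jaw is opposite (+x). Cheeks' inner faces: y = -22 and 22 mm. Press foot 220 x 160 mm, sticks 170 mm wide; highest point (fence) 190 mm.
- slot_mouth (a point): Middle of the slot's mouth, at x = 11, y = 0, z = 130 mm in the slot's frame. A leather-faced stop block hidden in the slot ends the wedge's travel firmly with its nose 84 to 116 mm below the mouth (along z), so the head ends 4 to 36 mm proud; how deep differs from start to start and must be felt. The leather gives 1 mm per 20 N; over 50 N is too hard.
- jaw (a joint): Travel of the sliding jaw (m), 0 = nearest the bed, then 22 mm from it at the mouth; its face slopes as the wedge does. Starts at 0 to 0.002. The wedge enters freely for 40 to 53 mm, then drives the jaw back 0.15 mm per mm against friction: it resists with about 5 to 12 N, stays where it is left, and clearly more means the stop.
- lunch_box: Bystander: blue plastic lunch box with snap latches, 114 x 164 x 60 mm. Origin under its centre.
- jar: Bystander: green glass marble jar with a twist cap, 72 mm across, 93 mm high. Origin under its centre.
- spinning_top: Bystander: wooden spinning top lying on its side, 60 mm across, 85 mm long, up to 67 mm high. Origin on the ledge near its tip.
- clamp: Bystander: steel bulldog clamp gripping two pine sticks, 175 mm long, 33 mm high, lying on the ledge. Origin under the clamp; the sticks run along +x.
Things that resemble listed ones, but are neither listed nor needed, are in the scene too. What is shaped like the wedge but green, pink or purple is not meant.

How it is judged:
By the outcome, as a careful person would: the job done as asked, in the order asked, and still so for the second after the job is handed in, with the robot touching nothing.
It also fails if it takes over 58 s, if anything falls off the work surface, if the arm or the gripper's body presses on something with over 40 N, if the wrist force passes 120 N, or if a joint passes its speed limit or range.

## Working session

There is one attempt and no reset: what is moved stays moved. The work goes in short steps, Python scripts to look and compute and a shell command to move; the robot and the scene stay as the last step left them, time stands still between calls to the robot, and variables do not carry over. Pictures are saved under pics/ and viewed, and the job is handed in when it is done.

```bash
ls; mkdir -p pics; python3 - <<'E'
from station import ctrl
import cv2, numpy as np
np.set_printoptions(precision=4,suppress=True)
o=ctrl.get_obs()
for k,v in o.items(): print(k,v)
for n in ["scene","side","wrist"]:
    cv2.imwrite(f"pics/{n}0.png",ctrl.read_camera(n)); print(n,ctrl.get_calibration(n))
E
```

```text
pics
clock 0.0
q [-1.4156  0.3005  1.5216 -0.      1.3207 -0.0666]
joint_velocities [ 0.0007 -0.0001 -0.0002 -0.0005  0.0011 -0.001 ]
tau [  0.0019 -54.3504 -36.1789   0.       0.0041   0.    ]
position [ 0.121  -0.5364  0.3033]
ee_rot [-0.552   0.4419 -0.4413  0.5525]
contact_force [ 0.2796 -0.4415 -0.4648]
moment [ 0.0232 -0.0174 -0.0016]
grip_width 0.0851992664801013
scene {'fov_y': 57.02750543095009, 'cx': 318.37068921037076, 'cy': 242.59871119361867, 'pose': array([[ 0.6796,  0.4327, -0.5924,  1.2121],
       [ 0.7336, -0.4026,  0.5475, -0.4929],
       [-0.0017, -0.8067, -0.591 ,  0.7502],
       [ 0.    ,  0.    ,  0.    ,  1.    ]])}
side {'fov_y': 50.750072235054546, 'cx': 315.0068120704156, 'cy': 235.43606116856196, 'pose': array([[-0.8409, -0.2866,  0.459 ,  0.0558],
       [-0.541 ,  0.4284, -0.7237,  0.9186],
       [ 0.0108, -0.857 , -0.5153,  0.7129],
       [ 0.    ,  0.    ,  0.    ,  1.    ]])}
wrist {'fov_y': 65.34734885124958, 'cx': 318.5068862663749, 'cy': 247.4650427258296, 'T_tool_cam': array([[ 1.    , -0.0001,  0.0015, -0.001 ],
       [-0.0015, -0.2659,  0.964 , -0.0691],
       [ 0.0003, -0.964 , -0.2659,  0.0676],
       [ 0.    ,  0.    ,  0.    ,  1.    ]])}
```

View pics.

View pics/scene0.png

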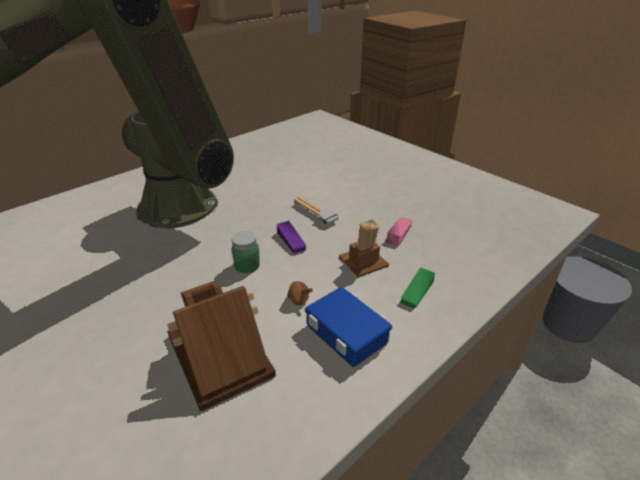

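View pics/side0.png

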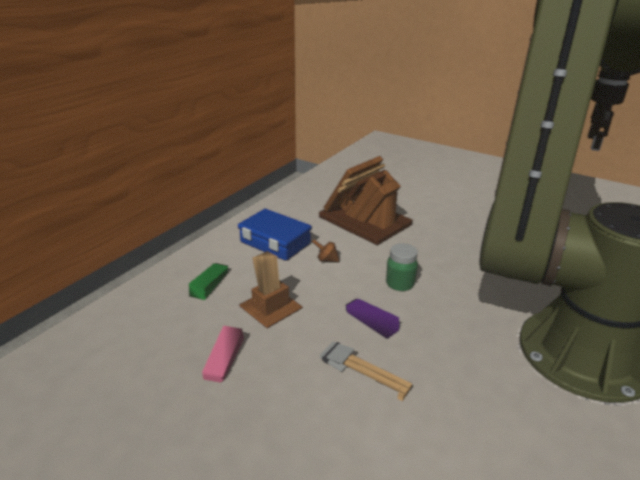

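View pics/wrist0.png

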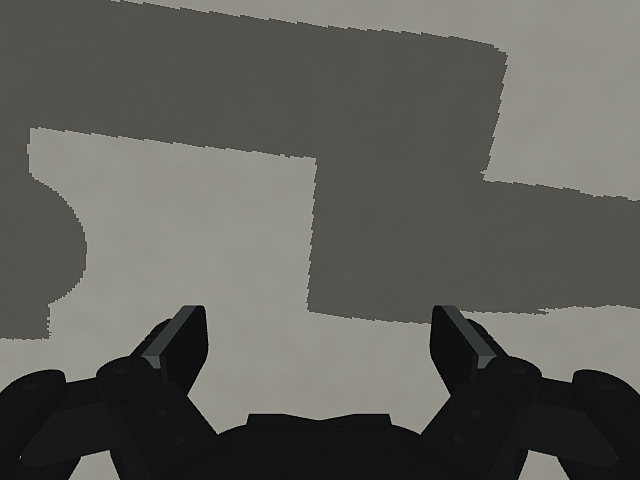

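```bash
cat > h.py <<'E'
import cv2, numpy as np, json
from station import ctrl
from scipy.spatial.transform import Rotation as R
np.set_printoptions(precision=4,suppress=True)
def cam(n,obs=None):
    c=ctrl.get_calibration(n); f=240/np.tan(np.radians(c['fov_y']/2))
    K=np.array([[f,0,c['cx']],[0,f,c['cy']],[0,0,1]])
    if n=='wrist':
        T=np.eye(4); T[:3,:3]=R.from_quat(obs['ee_rot']).as_matrix(); T[:3,3]=obs['position']
        P=T@c['T_tool_cam']
    else: P=c['pose']
    return K,P
def proj(KP,X):
    K,P=KP; X=np.atleast_2d(X); c=(X-P[:3,3])@P[:3,:3]; u=c@K.T; return u[:,:2]/u[:,2:]
def plane(KP,uv,z):
    K,P=KP; d=P[:3,:3]@np.linalg.solve(K,[uv[0],uv[1],1.]); t=(z-P[2,3])/d[2]; return P[:3,3]+t*d
def tri(KPs,uvs):
    A=[];b=[]
    for (K,P),uv in zip(KPs,uvs):
        d=P[:3,:3]@np.linalg.solve(K,[uv[0],uv[1],1.]); d/=np.linalg.norm(d); M=np.eye(3)-np.outer(d,d); A.append(M); b.append(M@P[:3,3])
    return np.linalg.lstsq(np.vstack(A),np.hstack(b),rcond=None)[0]
E
python3 - <<'E'
import cv2
s=cv2.imread('pics/scene0.png'); d=cv2.imread('pics/side0.png')
def crop(im,x0,y0,x1,y1,k,n): cv2.imwrite('pics/'+n,cv2.resize(im[y0:y1,x0:x1],None,fx=k,fy=k,interpolation=cv2.INTER_CUBIC))
crop(s,330,210,400,280,8,'c1.png');crop(d,230,245,310,330,7,'c2.png')
crop(s,155,270,285,420,4,'c3.png');crop(d,310,145,420,245,6,'c4.png')
E
```

```text
(no output)
```

View pics/c1.png

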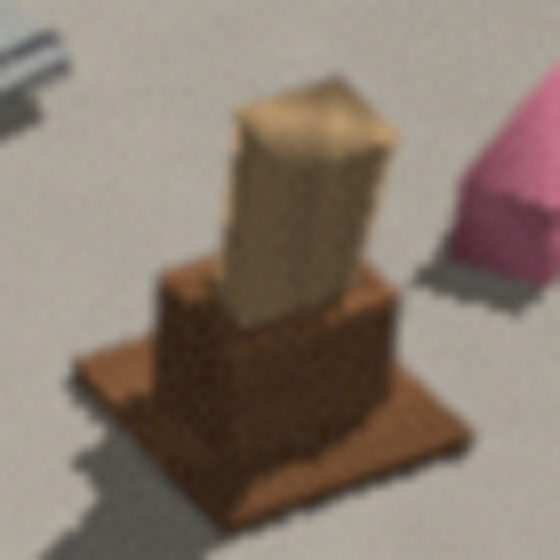

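View pics/c2.png

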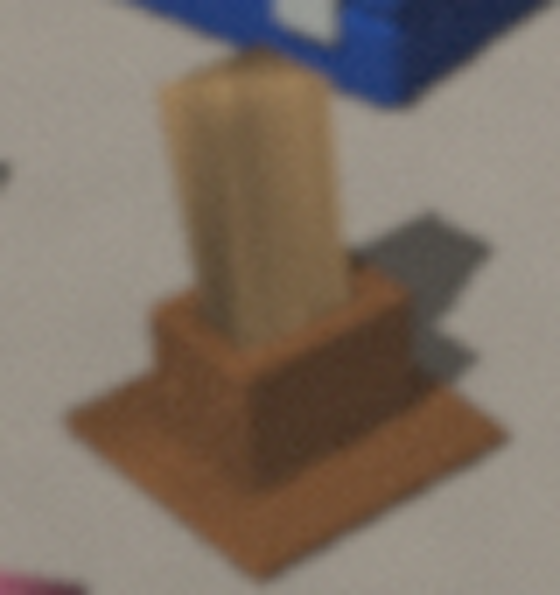

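View pics/c3.png

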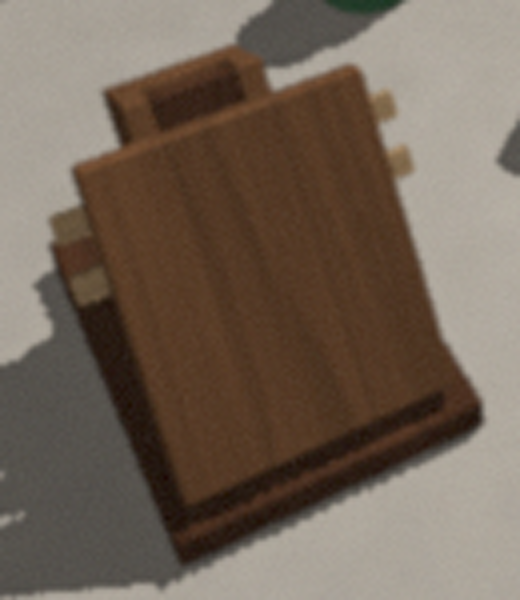

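View pics/c4.png

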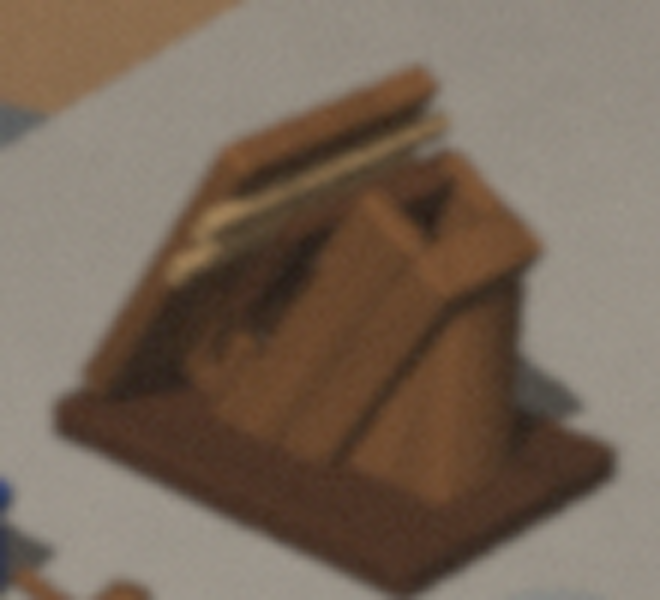

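```bash
python3 - <<'E'
from h import *
S,D=cam('scene'),cam('side')
s=lambda x,y:(330+x/8-.5+.0625,210+y/8-.5+.06); d=lambda x,y:(230+x/7-.43,245+y/7-.43)
for z in (0,0.008):
  print('foot z',z)
  for p in [(78,375),(228,525),(470,438)]: print(' s',plane(S,s(*p),z))
  for p in [(68,425),(260,578),(508,437)]: print(' d',plane(D,d(*p),z))
print('head z .128')
for p in [(238,115),(338,78),(398,138),(320,152)]: print(' s',plane(S,s(*p),.128))
for p in [(162,92),(265,50),(325,82),(235,105)]: print(' d',plane(D,d(*p),.128))
print('rim z .055')
for p in [(160,285),(240,335),(395,295)]: print(' s',plane(S,s(*p),.055))
for p in [(155,310),(250,380),(410,290)]: print(' d',plane(D,d(*p),.055))
# press foot
s3=lambda x,y:(155+x/4-.4,270+y/4-.4); d4=lambda x,y:(310+x/6-.4,145+y/6-.4)
print('press foot')
for p in [(182,562),(482,418)]: print(' s',plane(S,s3(*p),0))
for p in [(55,418),(400,592),(612,470)]: print(' d',plane(D,d4(*p),0))
print('fence top .19'); 
for p in [(75,170),(358,68)]: print(' s',plane(S,s3(*p),.19))
for p in [(225,150),(435,75)]: print(' d',plane(D,d4(*p),.19))
print('cheek/bed box corners tri (robot-side far/near)')
E
```

```text
foot z 0
 s [0.5468 0.2004 0.    ]
 s [ 0.6363  0.1801 -0.    ]
 s [0.6609 0.2726 0.    ]
 d [0.6678 0.2636 0.    ]
 d [0.5731 0.2876 0.    ]
 d [0.5483 0.1915 0.    ]
foot z 0.008
 s [0.5539 0.193  0.008 ]
 s [0.6424 0.1729 0.008 ]
 s [0.6668 0.2645 0.008 ]
 d [0.6609 0.2709 0.008 ]
 d [0.5673 0.2947 0.008 ]
 d [0.5427 0.1997 0.008 ]
head z .128
 s [0.6004 0.2135 0.128 ]
 s [0.6077 0.2526 0.128 ]
 s [0.6434 0.2406 0.128 ]
 s [0.6319 0.217  0.128 ]
 d [0.636  0.2451 0.128 ]
 d [0.6246 0.2098 0.128 ]
 d [0.5989 0.2139 0.128 ]
 d [0.6137 0.2386 0.128 ]
rim z .055
 s [0.5799 0.2035 0.055 ]
 s [0.6164 0.2029 0.055 ]
 s [0.6364 0.2561 0.055 ]
 d [0.6344 0.2566 0.055 ]
 d [0.5892 0.2679 0.055 ]
 d [0.5754 0.2052 0.055 ]
press foot
 s [ 0.7014 -0.3268  0.    ]
 s [ 0.7335 -0.1717  0.    ]
 d [ 0.747  -0.1904  0.    ]
 d [ 0.5328 -0.1396  0.    ]
 d [ 0.4985 -0.2949  0.    ]
fence top .19
 s [ 0.6285 -0.3029  0.19  ]
 s [ 0.6582 -0.1723  0.19  ]
 d [ 0.6304 -0.1371  0.19  ]
 d [ 0.5934 -0.2636  0.19  ]
cheek/bed box corners tri (robot-side far/near)
```

```bash
cat >> h.py <<'E'
def cur():
    o=ctrl.get_obs(); return R.from_quat(o['ee_rot']).as_matrix(), o['position'],o
def rel(Rt,pt,R0=None,p0=None):
    """target TCP pose -> turn(10deg), shift(40mm) rel. to current"""
    if R0 is None: R0,p0,_=cur()
    return R.from_matrix(R0.T@Rt).as_rotvec(degrees=True)/10, R0.T@(np.asarray(pt)-p0)/.04
def toolR(y,x):
    y=np.array(y,float); y/=np.linalg.norm(y); x=np.array(x,float); x-=y*(x@y); x/=np.linalg.norm(x)
    return np.stack([x,y,np.cross(x,y)],1)
def rp(Rt,pt):
    a,b=rel(Rt,pt); print('turn',np.round(a,3),'shift',np.round(b,3))
E
python3 - <<'E'
from h import *
R0,p,o=cur(); print(R0,p,o['clock'])
S,D=cam('scene'),cam('side')
# overlay wedge model + holder
def overlay(im,KP,O,yaw,fn,off,k):
    Rz=R.from_euler('z',yaw,degrees=True).as_matrix()
    im=cv2.resize(im,None,fx=k,fy=k,interpolation=cv2.INTER_CUBIC)
    def L(a,b,c):
        q=proj(KP,np.array([a,b])@Rz.T+O)*k+k/2-.5
        cv2.line(im,tuple(int(v) for v in q[0]),tuple(int(v) for v in q[1]),c,1,cv2.LINE_AA)
    w=[(-.008,.008,.008),(-.008,.026,.128)]
    c=[[(x,y,z) for x,y in ((a,-.02),(b,-.02),(b,.02),(a,.02))] for a,b,z in w]
    for i in range(4): L(c[0][i],c[1][i],(0,0,255)); L(c[1][i],c[1][(i+1)%4],(0,0,255))
    f=[(-.05,-.05,0),(.05,-.05,0),(.05,.05,0),(-.05,.05,0)]
    for i in range(4): L(f[i],f[(i+1)%4],(255,255,0))
    x0,y0,x1,y1=[v*k for v in off]; cv2.imwrite('pics/'+fn,im[y0:y1,x0:x1])
import sys
O=np.array([.607,.233,0])
overlay(cv2.imread('pics/scene0.png'),S,O,-15,'o1.png',(330,210,400,280),8)
overlay(cv2.imread('pics/side0.png'),D,O,-15,'o2.png',(230,245,310,330),7)
E
python3 -c "
import cv2,numpy as np
a=cv2.imread('pics/o1.png');b=cv2.imread('pics/o2.png')
a=cv2.resize(a,(400,400));b=cv2.resize(b,(400,425))[:400]
cv2.imwrite('pics/o12.png',np.hstack([a,b]))"
```

```text
[[ 0.2199 -0.0001  0.9755]
 [-0.9755  0.0008  0.2199]
 [-0.0008 -1.      0.0001]] [ 0.121  -0.5364  0.3035] 0.15
```

View pics/o12.png

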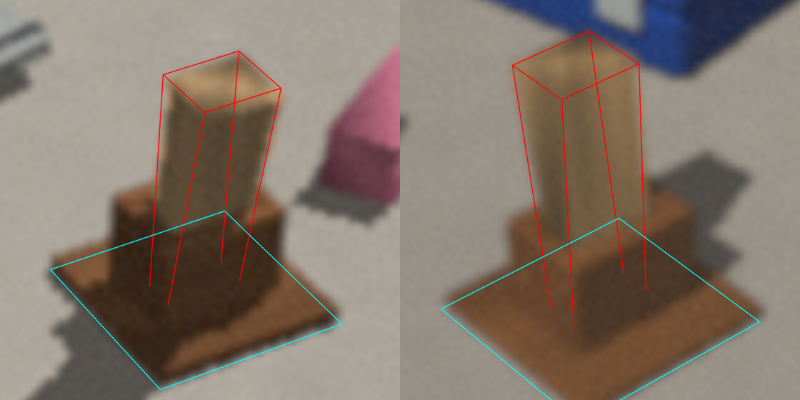

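```bash
python3 - <<'E'
from h import *
S,D=cam('scene'),cam('side')
s3=lambda x,y:(155+x/4-.4,270+y/4-.4); d4=lambda x,y:(310+x/6-.4,145+y/6-.4)
r=tri([S,D],[s3(105,92),d4(540,245)]); l=tri([S,D],[s3(238,46),d4(447,292)])
print('box top right,left',r,l)
h=np.array([np.cos(-.232),np.sin(-.232),0])
m=(r+l)/2+h*.03; m[2]=.148; print(m)
yt=.5*h+np.array([0,0,-.866]); xt=np.array([-h[1],h[0],0])
# hover: mouth 0.25 ahead of TCP along tool y
Rt=toolR(yt,xt); rp(Rt,m-Rt[:,1]*.22)
print(m-Rt[:,1]*.22)
E
```

```text
box top right,left [ 0.5265 -0.2444  0.1308] [ 0.5404 -0.1755  0.131 ]
[ 0.5626 -0.2168  0.148 ]
turn [ -0.93  -14.936  -4.003] shift [-6.572 -0.87  10.056]
[ 0.4556 -0.1915  0.3385]
```

```bash
python3 -m inch '[[[-0.93,-14.94,-4.0],[-6.57,-0.87,10.06],85],[[-0.93,-14.94,-4.0],[-6.57,-0.87,10.06],85],[[-0.93,-14.94,-4.0],[-6.57,-0.87,10.06],85],[[-0.93,-14.94,-4.0],[-6.57,-0.87,10.06],85],[[-0.93,-14.94,-4.0],[-6.57,-0.87,10.06],85],[[-0.93,-14.94,-4.0],[-6.57,-0.87,10.06],85],[[-0.93,-14.94,-4.0],[-6.57,-0.87,10.06],85],[[-0.93,-14.94,-4.0],[-6.57,-0.87,10.06],85]]'
cat > tp.py <<'E'
from h import *
h=np.array([np.cos(-.232),np.sin(-.232),0]); m=np.array([.5626,-.2168,.148])
yt=.5*h+np.array([0,0,-.866]); xt=np.array([-h[1],h[0],0])
Rt=toolR(yt,xt); rp(Rt,m-Rt[:,1]*.22); print(cur()[2]['q'])
E
python3 tp.py
```

```text
clock: 1.15
position: [0.457, -0.1895, 0.3388]
ee_rot: [0.795, 0.122, 0.037, -0.594]
contact_force: [0.2, -0.3, 0.2]
grip_width: 0.0849
turn [-0.411 -6.607 -1.771] shift [-0.045  0.012 -0.043]
[-0.4158  0.0319  1.7775 -0.175   1.0045 -0.4686]
```

```bash
python3 -m inch '[[[-0.41,-6.61,-1.77],[0,0,0],85],[[-0.41,-6.61,-1.77],[0,0,0],85],[[-0.41,-6.61,-1.77],[0,0,0],85],[[-0.41,-6.61,-1.77],[0,0,0],85],[[-0.41,-6.61,-1.77],[0,0,0],85],[[-0.41,-6.61,-1.77],[0,0,0],85],[[-0.41,-6.61,-1.77],[0,0,0],85]]'
python3 tp.py
python3 - <<'E'
from h import *
o=ctrl.get_obs(); cv2.imwrite('pics/w1.png',ctrl.read_camera('wrist'))
json.dump([list(map(float,o['position'])),list(map(float,o['ee_rot']))],open('w1.json','w'))
E
```

```text
clock: 2.02
position: [0.4555, -0.1917, 0.3385]
ee_rot: [0.68, 0.536, -0.31, -0.393]
contact_force: [0.1, 1.0, 0.8]
grip_width: 0.0849
turn [-0.004 -0.017 -0.009] shift [ 0.005 -0.001  0.001]
[-0.522  -0.0303  1.8681  0.1967  0.8086 -1.9575]
```

View pics/w1.png

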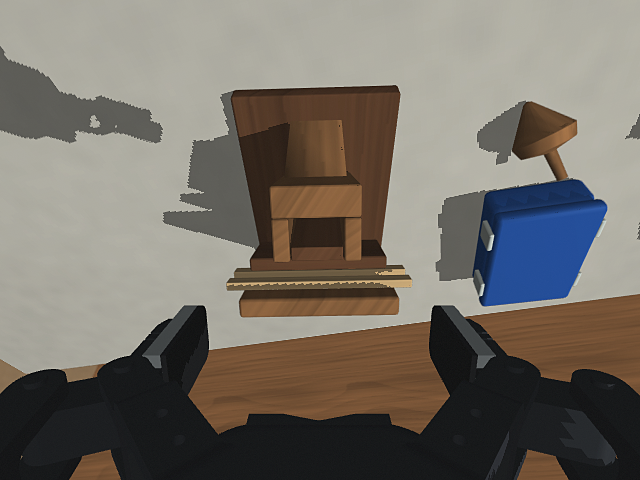

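```bash
python3 - <<'E'
import cv2
s=cv2.imread('pics/w1.png')
cv2.imwrite('pics/w1c.png',cv2.resize(s[170:320,215:425],None,fx=3.8,fy=3.8,interpolation=cv2.INTER_CUBIC))
E
```

```text
(no output)
```

View pics/w1c.png

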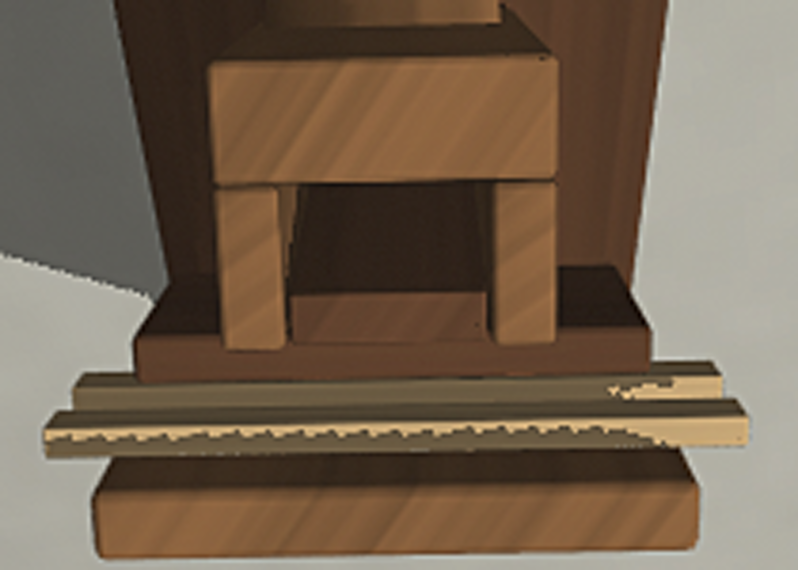

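```bash
python3 - <<'E'
from h import *
p,q=json.load(open('w1.json')); W=cam('wrist',{'position':np.array(p),'ee_rot':q})
c=lambda x,y:(215+x/3.8-.37,170+y/3.8-.37)
z=.1426
L=plane(W,c(215,185),z); Rr=plane(W,c(556,182),z); print('bar',L,Rr,np.linalg.norm(L-Rr),(L+Rr)/2)
l=plane(W,c(283,185),z); r=plane(W,c(497,183),z); print('in',l,r,np.linalg.norm(l-r),(l+r)/2)
d=Rr-L; psi=np.degrees(np.arctan2(d[1],d[0]))-90; print('psi',psi)
# jaw edge / cheek lower edge along x at mouth plane: x=22
for P in psi,-13.3:
  h=np.array([np.cos(np.radians(P)),np.sin(np.radians(P)),0])
  b=(l+r)/2
  sx=.866*h+np.array([0,0,.5]); sz=-.5*h+np.array([0,0,.866]); sy=np.cross(sz,sx)
  for x in (0,.022): 
    X=b+sx*x; print(P,x,[(proj(W,X+sy*y)[0]-[215,170])*3.8 for y in(.022,-.022)])
# foot corners on wrist image (foot top, guess z)
for zz in (.02,.03):
  print(zz,plane(W,(399,86),zz),plane(W,(234,92),zz))
E
```

```text
bar [ 0.5438 -0.2502  0.1426] [ 0.5594 -0.1816  0.1426] 0.070277176095152 [ 0.5516 -0.2159  0.1426]
in [ 0.5471 -0.2365  0.1426] [ 0.5568 -0.1935  0.1426] 0.04411711869419945 [ 0.552  -0.215   0.1426]
psi -12.755405751215221
-12.755405751215221 0 [array([495.3018, 181.6557]), array([281.877 , 183.5325])]
-12.755405751215221 0.022 [array([494.3774, 284.78  ]), array([285.1369, 286.4761])]
-13.3 0 [array([495.2577, 182.4246]), array([281.8126, 182.7649])]
-13.3 0.022 [array([493.4728, 285.4865]), array([284.2147, 285.7789])]
0.02 [ 0.518  -0.1304  0.02  ] [ 0.4881 -0.279   0.02  ]
0.03 [ 0.5136 -0.1315  0.03  ] [ 0.4846 -0.2758  0.03  ]
```

```bash
cat > th.py <<'E'
from h import *
import sys
O=np.array([.607,.233,0]); a=np.radians(-15); wx=np.array([np.cos(a),np.sin(a),0]); wy=np.array([-wx[1],wx[0],0])
Rt=toolR([0,0,-1],wy); rp(Rt,O+wx*.007+np.array([0,0,float(sys.argv[1])])); print(cur()[2]['q'])
E
python3 th.py .31
```

```text
turn [2.995 0.16  0.041] shift [11.202  1.315 -0.862]
[-0.5222 -0.0302  1.868   0.1976  0.8088 -1.9603]
```

```bash
python3 -m inch '[[[3.0,0.16,0.04],[11.2,1.31,-0.86],85],[[3.0,0.16,0.04],[11.2,1.31,-0.86],85],[[3.0,0.16,0.04],[11.2,1.31,-0.86],85],[[3.0,0.16,0.04],[11.2,1.31,-0.86],85],[[3.0,0.16,0.04],[11.2,1.31,-0.86],85],[[3.0,0.16,0.04],[11.2,1.31,-0.86],85],[[3.0,0.16,0.04],[11.2,1.31,-0.86],85],[[3.0,0.16,0.04],[11.2,1.31,-0.86],85]]'
python3 th.py .31
python3 - <<'E'
from h import *
o=ctrl.get_obs(); im=ctrl.read_camera('wrist'); cv2.imwrite('pics/w2.png',im)
json.dump([list(map(float,o['position'])),list(map(float,o['ee_rot']))],open('w2.json','w'))
E
```

```text
clock: 3.08
position: [0.6162, 0.2337, 0.3095]
ee_rot: [-0.561, -0.429, 0.43, 0.563]
contact_force: [0.7, -0.9, -0.4]
grip_width: 0.0849
turn [-0.012 -0.023  0.003] shift [-0.077 -0.014  0.043]
[ 0.3065  0.5469  1.1614  0.0016  1.4348 -0.9987]
```

View pics/w2.png

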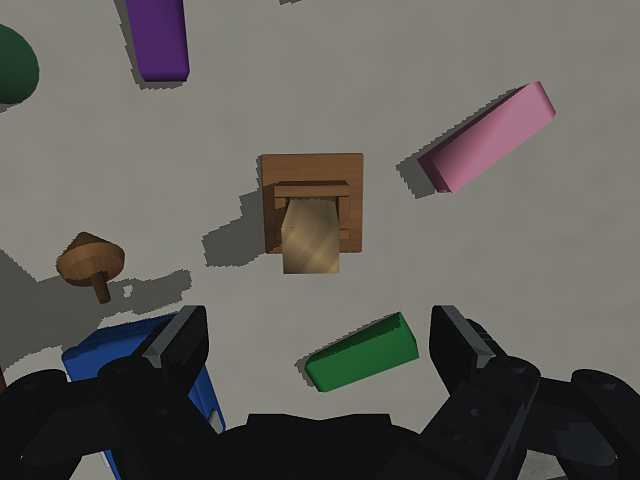

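```bash
python3 - <<'E'
from h import *
p,q=json.load(open('w2.json')); W=cam('wrist',{'position':np.array(p),'ee_rot':q})
k=6; im=cv2.imread('pics/w2.png')
im=cv2.resize(im,None,fx=k,fy=k,interpolation=cv2.INTER_CUBIC); raw=im.copy()
O=np.array([.607,.233,0]);Rz=R.from_euler('z',-15,degrees=True).as_matrix()
def L(a,b,c):
    q=proj(W,np.array([a,b])@Rz.T+O)*k+k/2-.5
    cv2.line(im,tuple(int(v) for v in q[0]),tuple(int(v) for v in q[1]),c,1,cv2.LINE_AA)
c=[[(x,y,z) for x,y in ((a,-.02),(b,-.02),(b,.02),(a,.02))] for a,b,z in [(-.008,.008,.008),(-.008,.026,.128)]]
for i in range(4): L(c[0][i],c[1][i],(0,0,255)); L(c[1][i],c[1][(i+1)%4],(0,0,255))
f=[(-.05,-.05,0),(.05,-.05,0),(.05,.05,0),(-.05,.05,0)]
for i in range(4): L(f[i],f[(i+1)%4],(255,255,0))
s=np.s_[145*k:280*k,250*k:375*k]
cv2.imwrite('pics/o3.png',cv2.resize(np.hstack([im[s][:, :],raw[s]]),(800,432)))
E
```

```text
(no output)
```

View pics/o3.png

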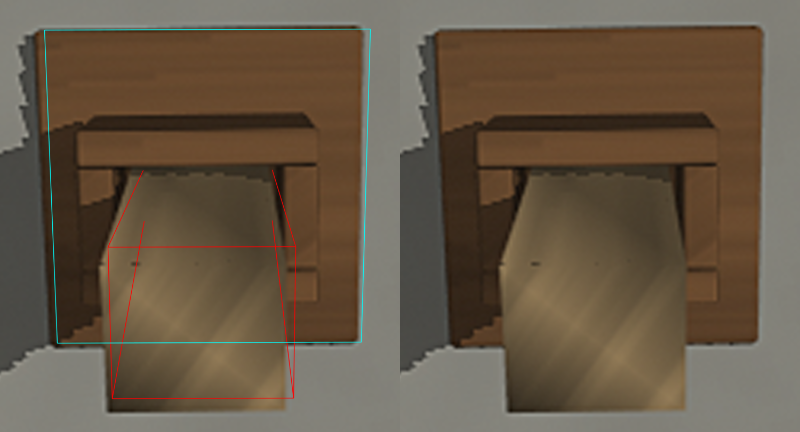

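```bash
sed -i 's/O=np.array(\[.607,.233,0\])/O=np.array([.607,.233,0])+np.array([.0033,.0007,0])*0+0/; s/O+wx\*.007/O+wx*.0100-wy*.0016/' th.py; python3 th.py .152
```

```text
turn [-0.012 -0.024  0.004] shift [-0.114  3.939 -0.037]
[ 0.3061  0.5468  1.1614  0.0017  1.4349 -0.999 ]
```

```bash
python3 -m inch '[[[0,-0.02,0],[-0.11,1.0,-0.04],85],[[0,-0.02,0],[-0.11,2.2,-0.04],85],[[0,-0.02,0],[-0.11,3.4,-0.04],85],[[0,-0.02,0],[-0.11,3.94,-0.04],85],[[0,-0.02,0],[-0.11,3.94,-0.04],85],[[0,-0.02,0],[-0.11,3.94,-0.04],85]]'
python3 th.py .152
python3 - <<'E'
from h import *
cv2.imwrite('pics/w3.png',ctrl.read_camera('wrist'))
E
```

```text
clock: 3.88
position: [0.617, 0.2255, 0.1551]
ee_rot: [-0.561, -0.431, 0.429, 0.562]
contact_force: [-0.4, 0.3, -0.4]
grip_width: 0.0847
turn [ 0.005 -0.018  0.015] shift [0.076 0.077 0.039]
[ 0.2943  0.678   1.3242  0.0019  1.1372 -1.0124]
```

View pics/w3.png

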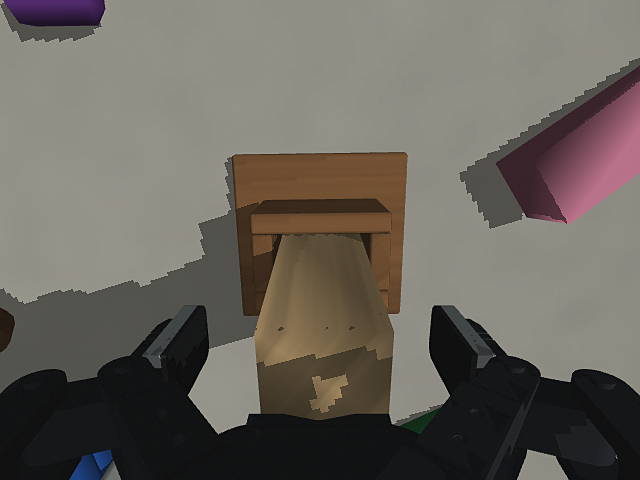

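```bash
python3 -m inch '[[[0,-0.02,0.02],[0.06,0.06,0.03],85],[[0,-0.02,0.02],[0.06,0.06,0.03],85],[[0,-0.02,0.02],[0.06,0.06,0.03],35],[[0,-0.02,0.02],[0.06,0.06,0.03],35],[[0,-0.02,0.02],[0.06,0.06,0.03],35],[[0,-0.02,0.02],[0.06,0.06,0.03],35],[[0,-0.02,0.02],[0.06,0.06,0.03],35],[[0,-0.02,0.02],[0.06,0.06,0.03],35]]'
python3 th.py .152
```

```text
clock: 4.92
position: [0.616, 0.2287, 0.1512]
ee_rot: [0.561, 0.43, -0.431, -0.561]
contact_force: [-1.1, -0.2, 3.5]
grip_width: 0.0394
turn [-0.004  0.008 -0.01 ] shift [ 0.006 -0.021 -0.006]
[ 0.3001  0.6844  1.3235 -0.0012  1.1352 -1.0098]
```

```bash
python3 -m inch '[[[0,0,0],[0,-0.8,0],35],[[0,0,0],[0,-2.0,0],35],[[0,0,0],[0,-3.2,0],35],[[0,0,0],[0,-4.2,0],35],[[0,0,0],[0,-4.2,0],35],[[0,0,0],[0,-4.2,0],35]]'
python3 - <<'E'
from h import *
cv2.imwrite('pics/s4.png',ctrl.read_camera('scene'))
R0,p,o=cur(); np.savez('s4.npz',R=R0,p=p); print(o['grip_width'],o['contact_force'],p)
cv2.imwrite('pics/d4.png',ctrl.read_camera('side'))
cv2.imwrite('pics/w4.png',ctrl.read_camera('wrist'))
R0,p,o=cur();print(p)
# overlay wedge model given assumed grasp: wedge z=92 at 54 ahead
def draw(im,KP,k,box,fn,dx=0,dz=0,tilt=0):
    im=cv2.resize(im,None,fx=k,fy=k,interpolation=cv2.INTER_CUBIC)
    # wedge in tool: wedge z=-tool y, wedge y=tool x, wedge x=-tool z
    Rw=np.array([[0,1,0],[0,0,-1],[-1,0,0]],float)@R.from_euler('y',tilt,degrees=True).as_matrix()
    g=np.array([.0075,0,.092])
    def T(a): return p+R0@(np.array([0,.052,0])+Rw@(np.array(a)-g+[dx,0,dz]))
    def L(a,b):
        q=proj(KP,np.array([T(a),T(b)]))*k+k/2-.5
        cv2.line(im,tuple(int(v) for v in q[0]),tuple(int(v) for v in q[1]),(0,0,255),1,cv2.LINE_AA)
    c=[[(x,y,z) for x,y in ((a,-.02),(b,-.02),(b,.02),(a,.02))] for a,b,z in [(-.008,.008,.0),(-.008,.026,.12)]]
    for i in range(4): L(c[0][i],c[1][i]); L(c[1][i],c[1][(i+1)%4]); L(c[0][i],c[0][(i+1)%4])
    q=proj(KP,T((.005,0,.06)))[0].astype(int); a,b=box
    x0,y0=(q[0]-a)*k,(q[1]-b)*k
    return im[y0:y0+2*b*k,x0:x0+2*a*k]
A=draw(cv2.imread('pics/s4.png'),cam('scene'),7,(28,40),'');B=draw(cv2.imread('pics/d4.png'),cam('side'),7,(28,40),'')
cv2.imwrite('pics/o4.png',np.hstack([A,B]))
E
```

```text
clock: 5.68
position: [0.616, 0.2288, 0.3177]
ee_rot: [-0.561, -0.43, 0.432, 0.561]
contact_force: [0.0, -0.4, -1.8]
grip_width: 0.0396
0.03907114678697651 [ 0.8409 -0.0936 -1.5905] [0.6159 0.2288 0.3172]
[0.616  0.2289 0.3174]
```

View pics/o4.png

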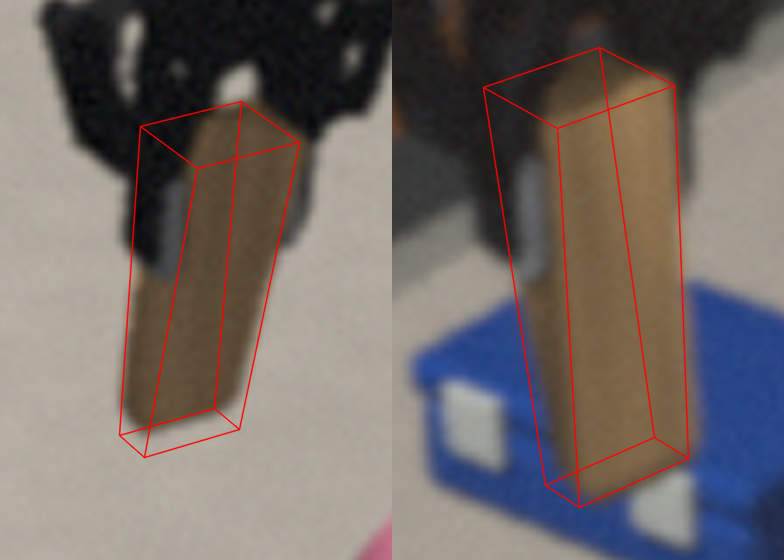

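View pics/w4.png

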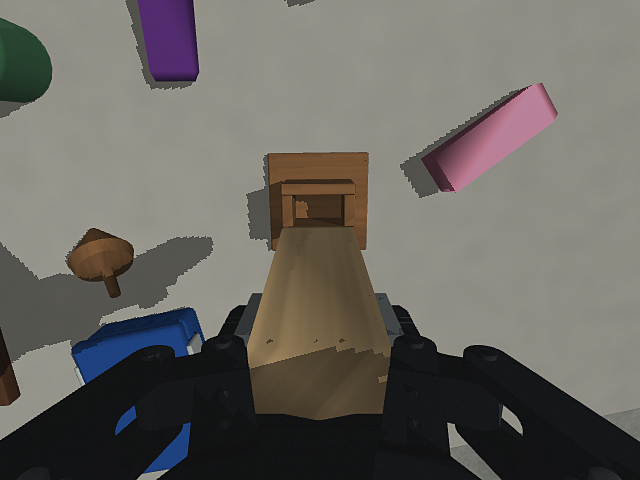

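```bash
python3 - <<'E'
from h import *
R0,p,o=cur(); W=cam('wrist',o)
Rw0=np.array([[0,1,0],[0,0,-1],[-1,0,0]],float); g=np.array([.0075,0,.092])
for tilt in (-2,0,2):
  for dx in (-.002,0,.002):
    Rw=Rw0@R.from_euler('y',tilt,degrees=True).as_matrix()
    T=lambda a:p+R0@(np.array([0,.052,0])+Rw@(np.array(a)-g+[dx,0,0]))
    print(tilt,dx,*[proj(W,T(a))[0].round(0) for a in [(-.008,-.02,0),(-.008,.02,0),(-.008,-.02,.003),(-.008,-.02,.12),(-.008,.02,.12)]])
s=cv2.imread('pics/w4.png'); cv2.imwrite('pics/w4c.png',cv2.resize(s[200:430,230:410],None,fx=2.6,fy=2.6,interpolation=cv2.INTER_CUBIC))
E
```

```text
-2 -0.002 [283. 238.] [351. 238.] [283. 239.] [243. 328.] [388. 328.]
-2 0 [283. 241.] [351. 241.] [283. 242.] [243. 335.] [387. 335.]
-2 0.002 [283. 244.] [351. 244.] [283. 246.] [244. 341.] [387. 342.]
0 -0.002 [283. 233.] [351. 233.] [282. 234.] [243. 332.] [388. 333.]
0 0 [283. 236.] [351. 236.] [283. 237.] [243. 339.] [387. 339.]
0 0.002 [283. 239.] [351. 239.] [283. 241.] [243. 345.] [387. 346.]
2 -0.002 [283. 228.] [352. 228.] [282. 229.] [242. 337.] [388. 337.]
2 0 [283. 231.] [352. 231.] [282. 232.] [243. 343.] [388. 343.]
2 0.002 [283. 234.] [351. 234.] [282. 236.] [243. 349.] [387. 350.]
```

View pics/w4c.png

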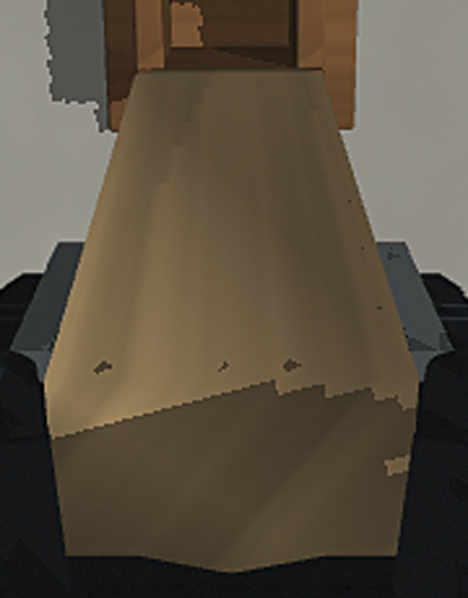

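```bash
cat > ov.py <<'E'
from h import *
import sys
tilt=float(sys.argv[1]);dx=float(sys.argv[2]);dz=float(sys.argv[3]); z=np.load('s4.npz')
R0,p=z['R'],z['p']; Rw=np.array([[0,1,0],[0,0,-1],[-1,0,0]],float)@R.from_euler('y',tilt,degrees=True).as_matrix(); g=np.array([.0075,0,.092])
T=lambda a:p+R0@(np.array([0,.052,0])+Rw@(np.array(a)-g)+np.array([0,-dz,-dx]))
o={'position':p,'ee_rot':R.from_matrix(R0).as_quat()}
out=[]
for n,f,k,hw,hh in (('scene','s4',6,22,42),('side','d4',6,22,42),('wrist','w4',3,44,84)):
    KP=cam(n,o); im=cv2.resize(cv2.imread(f'pics/{f}.png'),None,fx=k,fy=k,interpolation=cv2.INTER_CUBIC)
    def L(a,b):
        q=proj(KP,np.array([T(a),T(b)]))*k+k/2-.5
        cv2.line(im,tuple(int(v) for v in q[0]),tuple(int(v) for v in q[1]),(0,0,255),1,cv2.LINE_AA)
    c=[[(x,y,z) for x,y in ((a,-.02),(b,-.02),(b,.02),(a,.02))] for a,b,z in [(-.005,.005,.0),(-.008,.0085,.004),(-.008,.026,.12)]]
    for i in range(4): L(c[1][i],c[2][i]); L(c[2][i],c[2][(i+1)%4]); L(c[1][i],c[1][(i+1)%4]); L(c[0][i],c[0][(i+1)%4])
    q=proj(KP,T((.005,0,.06)))[0].astype(int); x0,y0=(q[0]-hw)*k,(q[1]-hh)*k
    out.append(im[y0:y0+2*hh*k,x0:x0+2*hw*k])
cv2.imwrite('pics/'+sys.argv[4],np.hstack(out))
E
python3 ov.py 3.5 0 0 o5.png
```

```text
(no output)
```

View pics/o5.png

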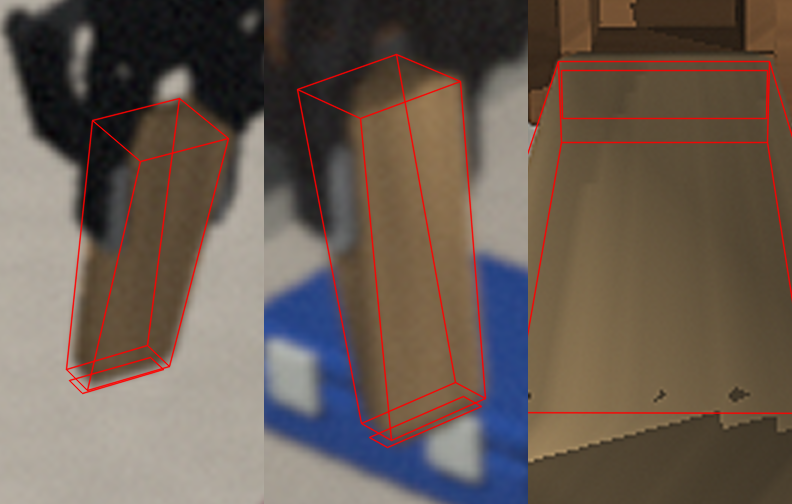

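```bash
cat > ins.py <<'E'
from h import *
import sys
# slot frame
psi=np.radians(-12.4); H=np.array([np.cos(psi),np.sin(psi),0]); U=np.array([0,0,1.])
sx=.866025*H+.5*U; sz=-.5*H+.866025*U; sy=np.cross(sz,sx); RS=np.stack([sx,sy,sz],1)
B=np.array([.552,-.2153,.1426]); OS=B-sz*.130
def slot(w): return RS.T@(np.asarray(w)-OS)
TILT=3.7
Rw=np.array([[0,1,0],[0,0,-1],[-1,0,0]],float)@R.from_euler('y',TILT,degrees=True).as_matrix()
g=np.array([.0075,0,.092]); t0=np.array([0,.051,0])-Rw@g   # wedge origin in tool
def target(d,x,y=0):  # nose depth below mouth (m), gap to bed
    Rt=RS@Rw.T; pw=OS+RS@np.array([.008+x,y,.130-d]); return Rt,pw-Rt@t0
def wstate():
    R0,p,o=cur(); Rr=R0@Rw; P=slot(p+R0@t0); rr=R.from_matrix(RS.T@Rr).as_rotvec(degrees=True)
    print('clock %.2f'%o['clock'],'nose slot x(gap) %.1f y %.1f depth %.1f mm'%((P[0]-.008)*1e3,P[1]*1e3,(.130-P[2])*1e3),'rot',rr.round(2),'F slot',(RS.T@o['contact_force']).round(1),'w',round(o['grip_width']*1e3,1))
if __name__=='__main__':
    wstate()
    if len(sys.argv)>1:
        Rt,pt=target(*[float(v)/1e3 for v in sys.argv[1:]]); print(pt); rp(Rt,pt)
E
python3 ins.py -100 3
```

```text
clock 5.83 nose slot x(gap) -32.2 y 447.7 depth -51.5 mm rot [-0.76 33.87 -2.45] F slot [-0.2 -0.1 -0.7] w 39.4
[ 0.4463 -0.192   0.3606]
turn [-3.387 -0.24  -0.091] shift [-11.264  -1.039   1.394]
```

```bash
python3 -m inch '[[[-0.5,0,0],[-0.5,-1.0,0.3],35],[[-3.39,-0.24,-0.09],[-11.26,-1.04,1.39],35],[[-3.39,-0.24,-0.09],[-11.26,-1.04,1.39],35],[[-3.39,-0.24,-0.09],[-11.26,-1.04,1.39],35],[[-3.39,-0.24,-0.09],[-11.26,-1.04,1.39],35],[[-3.39,-0.24,-0.09],[-11.26,-1.04,1.39],35],[[-3.39,-0.24,-0.09],[-11.26,-1.04,1.39],35],[[-3.39,-0.24,-0.09],[-11.26,-1.04,1.39],35]]'; python3 ins.py -30 3
```

```text
clock: 6.82
position: [0.4453, -0.1935, 0.3611]
ee_rot: [0.688, 0.553, -0.295, -0.367]
contact_force: [0.7, 0.4, -0.3]
grip_width: 0.0398
clock 6.83 nose slot x(gap) 3.1 y -1.5 depth -100.7 mm rot [ 0.05 -0.15 -0.04] F slot [ 0.3  0.5 -0.6] w 39.8
[ 0.4804 -0.1996  0.2999]
turn [ 0.015 -0.004  0.005] shift [0.04  1.765 0.111]
```

```bash
python3 -m inch '[[[0,0,0],[0.02,0.9,0.055],35],[[0,0,0],[0.02,1.76,0.11],35],[[0,0,0],[0.02,1.76,0.11],35],[[0,0,0],[0.02,1.76,0.11],35]]'; python3 - <<'E'
from ins import *
wstate()
o=ctrl.get_obs(); w=ctrl.read_camera('wrist'); cv2.imwrite('pics/w6.png',w)
d=ctrl.read_camera('side'); cv2.imwrite('pics/d6.png',d); s=ctrl.read_camera('scene'); cv2.imwrite('pics/s6.png',s)
R0,p=R.from_quat(o['ee_rot']).as_matrix(),o['position']
T=lambda a:p+R0@(t0+Rw@np.array(a))
def ov(n,im,k,box):
    KP=cam(n,o); im=cv2.resize(im,None,fx=k,fy=k,interpolation=cv2.INTER_CUBIC)
    def L(a,b,col=(0,0,255)):
        q=proj(KP,np.array([a,b]))*k+k/2-.5
        cv2.line(im,tuple(int(v) for v in q[0]),tuple(int(v) for v in q[1]),col,1,cv2.LINE_AA)
    c=[[T((x,y,z)) for x,y in ((a,-.02),(b,-.02),(b,.02),(a,.02))] for a,b,z in [(-.008,.0085,.004),(-.008,.026,.12)]]
    for i in range(4): L(c[0][i],c[1][i]); L(c[1][i],c[1][(i+1)%4]); L(c[0][i],c[0][(i+1)%4])
    m=[OS+RS@np.array([x,y,.13]) for x,y in ((0,-.022),(.022,-.022),(.022,.022),(0,.022))]
    for i in range(4): L(m[i],m[(i+1)%4],(255,255,0))
    x0,y0,x1,y1=[v*k for v in box]; return im[y0:y1,x0:x1]
c=proj(cam('side'),B)[0].astype(int); e=proj(cam('scene'),B)[0].astype(int)
A=ov('side',d,6,(c[0]-33,c[1]-55,c[0]+33,c[1]+40)); C=ov('scene',s,6,(e[0]-33,e[1]-60,e[0]+33,e[1]+35))
cv2.imwrite('pics/o6.png',np.hstack([A,C]))
cv2.imwrite('pics/o6w.png',ov('wrist',w,3,(220,150,430,350)))
E
```

```text
clock: 7.32
position: [0.4813, -0.1985, 0.3013]
ee_rot: [0.687, 0.553, -0.295, -0.367]
contact_force: [-0.1, 1.0, -1.5]
grip_width: 0.0397
clock 7.33 nose slot x(gap) 4.6 y 1.3 depth -30.8 mm rot [ 0.06 -0.17 -0.01] F slot [-1.   1.  -1.1] w 39.7
```

View pics/o6.png

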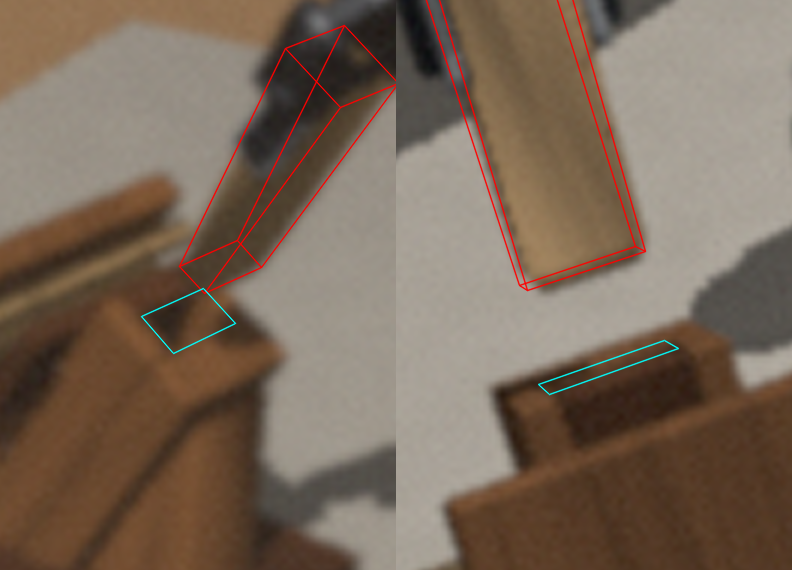

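View pics/o6w.png

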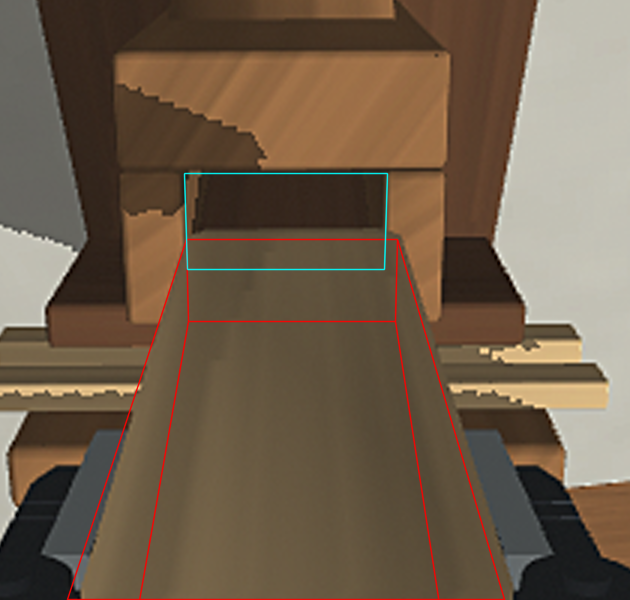

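```bash
python3 ins.py -6 3 0; python3 ins.py 20 2.5 0
```

```text
clock 7.47 nose slot x(gap) 5.2 y 1.2 depth -31.3 mm rot [ 0.03 -0.25 -0.  ] F slot [-0.5 -0.8 -1.5] w 39.7
[ 0.4922 -0.2021  0.2792]
turn [ 0.025 -0.     0.003] shift [-0.03   0.628  0.081]
clock 7.47 nose slot x(gap) 5.2 y 1.2 depth -31.3 mm rot [ 0.03 -0.25 -0.  ] F slot [-0.5 -0.8 -1.5] w 39.7
[ 0.5044 -0.2048  0.2564]
turn [ 0.025 -0.     0.003] shift [-0.03   1.276  0.139]
```

```bash
python3 -m inch '[[[0.02,0,0],[-0.03,0.2,0.08],35],[[0.02,0,0],[-0.03,0.45,0.08],35],[[0.02,0,0],[-0.03,0.63,0.08],35],[[0.02,0,0],[-0.03,0.63,0.08],35],[[0.02,0,0],[-0.03,0.63,0.08],35]]'; python3 ins.py 12 2.5 0
python3 - <<'E'
from ins import *
w=ctrl.read_camera('wrist'); cv2.imwrite('pics/w7.png',cv2.resize(w[150:350,220:430],None,fx=3,fy=3,interpolation=cv2.INTER_CUBIC))
E
```

```text
clock: 8.1
position: [0.4923, -0.2023, 0.2779]
ee_rot: [0.687, 0.553, -0.296, -0.368]
contact_force: [0.8, 0.1, -1.3]
grip_width: 0.0395
clock 8.10 nose slot x(gap) 2.4 y 0.0 depth -4.8 mm rot [ 0.05  0.05 -0.03] F slot [ 0.1  0.3 -1.5] w 39.5
[ 0.5005 -0.204   0.2633]
turn [-0.005 -0.003  0.005] shift [0.003 0.419 0.028]
```

View pics/w7.png

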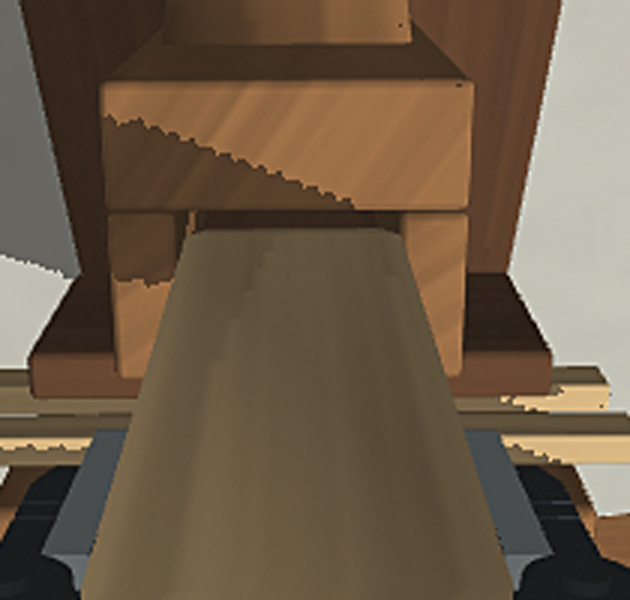

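```bash
python3 -m inch '[[[0,0,0],[0,0.12,0.01],35],[[0,0,0],[0,0.24,0.02],35],[[0,0,0],[0,0.36,0.02],35],[[0,0,0],[0,0.42,0.03],35],[[0,0,0],[0,0.42,0.03],35]]'; python3 ins.py 24 1.7 0
python3 - <<'E'
from ins import *
w=ctrl.read_camera('wrist'); cv2.imwrite('pics/w8.png',cv2.resize(w[150:350,220:430],None,fx=3,fy=3,interpolation=cv2.INTER_CUBIC))
E
```

```text
clock: 8.78
position: [0.5004, -0.2041, 0.263]
ee_rot: [0.687, 0.553, -0.296, -0.368]
contact_force: [-0.2, 0.1, -1.5]
grip_width: 0.0394
clock 8.78 nose slot x(gap) 2.1 y 0.1 depth 12.3 mm rot [ 0.06  0.07 -0.03] F slot [-0.9  0.  -1.2] w 39.4
[ 0.5057 -0.2051  0.2525]
turn [-0.007 -0.004  0.005] shift [0.002 0.292 0.032]
```

View pics/w8.png

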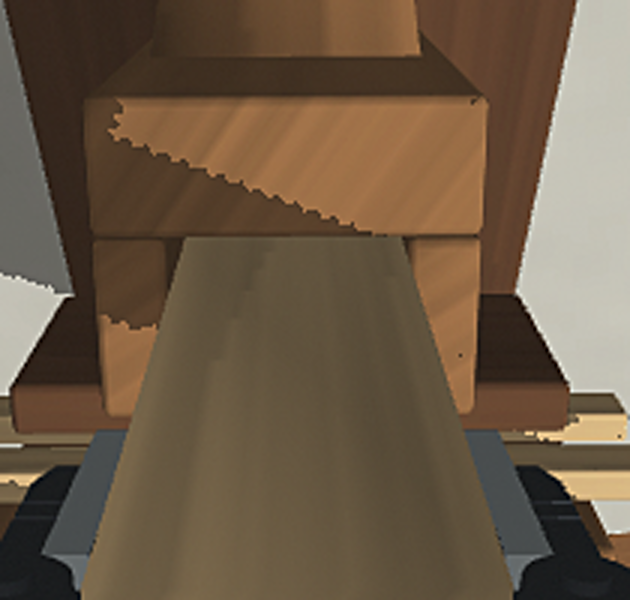

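```bash
python3 -m inch '[[[0,0,0],[-0.02,0.1,0.01],35],[[0,0,0],[-0.02,0.2,0.02],35],[[0,0,0],[-0.02,0.3,0.02],35],[[0,0,0],[-0.02,0.4,0.025],35],[[0,0,0],[-0.02,0.4,0.025],35]]'; python3 ins.py 38 1.7 -0.8
python3 - <<'E'
from ins import *
w=ctrl.read_camera('wrist'); cv2.imwrite('pics/w9.png',cv2.resize(w[150:350,220:430],None,fx=3,fy=3,interpolation=cv2.INTER_CUBIC))
d=ctrl.read_camera('side'); cv2.imwrite('pics/d9.png',cv2.resize(d[120:250,310:430],None,fx=4.5,fy=4.5,interpolation=cv2.INTER_CUBIC))
E
```

```text
clock: 9.45
position: [0.5081, -0.2065, 0.2489]
ee_rot: [0.687, 0.553, -0.296, -0.368]
contact_force: [0.1, -0.8, -1.5]
grip_width: 0.0397
clock 9.45 nose slot x(gap) 2.0 y -0.7 depth 28.4 mm rot [ 0.06  0.08 -0.03] F slot [-0.5 -0.8 -1.4] w 39.7
[ 0.5124 -0.2074  0.2404]
turn [-0.008 -0.003  0.006] shift [0.001 0.238 0.028]
```

View pics/w9.png

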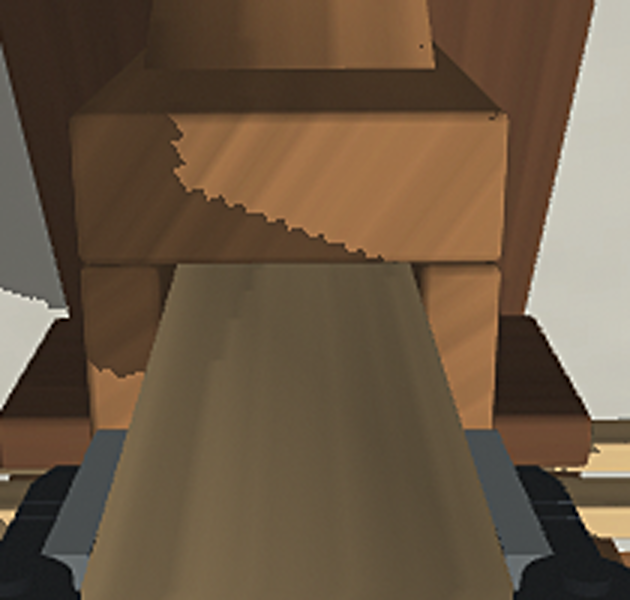

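View pics/d9.png

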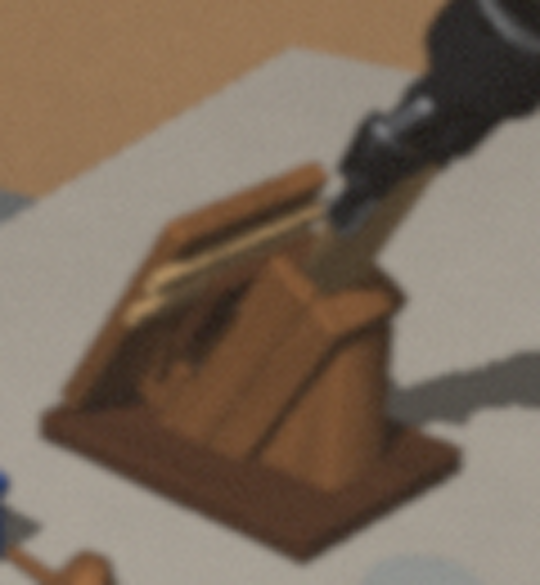

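```bash
python3 -m inch '[[[0,0,0],[0,0.1,0.02],35],[[0,0,0],[0,0.2,0.03],35],[[0,0,0],[0,0.2,0.03],35],[[0,0,0],[0,0.2,0.03],35]]'; python3 ins.py
```

```text
clock: 10.05
position: [0.5114, -0.2073, 0.242]
ee_rot: [0.687, 0.553, -0.296, -0.368]
contact_force: [0.7, -0.6, -1.2]
grip_width: 0.0396
clock 10.05 nose slot x(gap) 1.5 y -0.7 depth 36.2 mm rot [ 0.05  0.05 -0.03] F slot [ 0.1 -0.4 -1.4] w 39.6
```

```bash
python3 -m inch '[[[0,0,0],[0,0,0],50],[[0,0,0],[0,0,0],62],[[0,0,0],[0,0,0],70],[[0,0,0],[0,0,0],70],[[0,0,0],[0,0,0],70]]'; python3 - <<'E'
from ins import *
wstate()
w=ctrl.read_camera('wrist'); cv2.imwrite('pics/w10.png',w)
d=ctrl.read_camera('side'); cv2.imwrite('pics/d10.png',cv2.resize(d[120:250,310:430],None,fx=4.5,fy=4.5,interpolation=cv2.INTER_CUBIC))
E
```

```text
clock: 10.68
position: [0.5114, -0.2073, 0.242]
ee_rot: [0.687, 0.553, -0.296, -0.368]
contact_force: [1.0, -0.2, 0.3]
grip_width: 0.0702
clock 10.68 nose slot x(gap) 1.6 y -0.7 depth 36.1 mm rot [ 0.05  0.05 -0.03] F slot [ 1.  -0.  -0.2] w 70.2
```

View pics/w10.png

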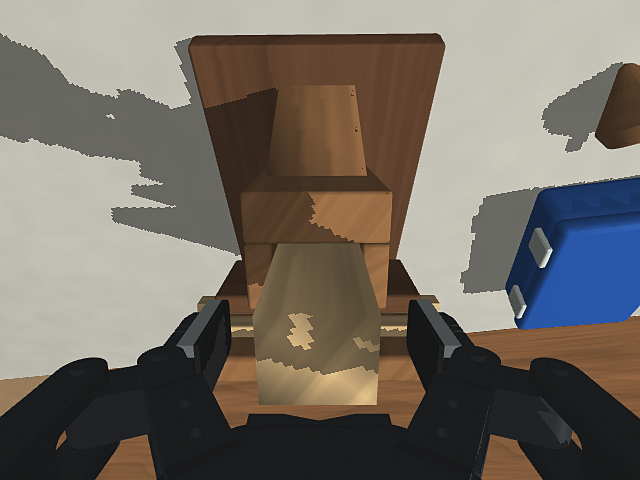

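View pics/d10.png

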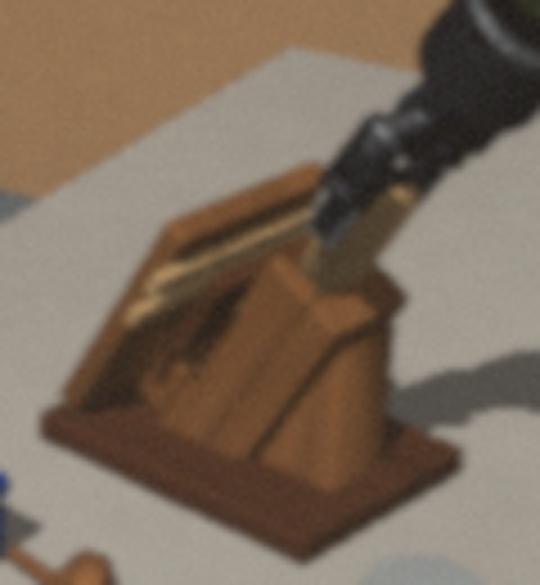

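```bash
python3 -m inch '[[[0,0,0],[0,-0.8,0],72],[[0,0,0],[0,-2.0,0],72],[[0,0,0],[0,-2.6,0],40],[[0,0,0],[0,-2.6,0],0],[[0,0,0],[0,-2.6,0],0],[[0,0,0],[0,-2.6,0],0]]'; cat > tap.py <<'E'
from ins import *
Rtap=toolR(-sz,sy)
def tp(x,y,z): # tip position in slot frame, mm
    return OS+RS@np.array([x,y,z+73.])*1e-0/1e3 if False else OS+RS@(np.array([x,y,z+73.])/1e3)
def tstate():
    R0,p,o=cur(); P=slot(p+R0@np.array([0,.073,0]))*1e3; print('clock %.2f'%o['clock'],'tip slot',P.round(1),'F slot',(RS.T@o['contact_force']).round(1),'w',round(o['grip_width']*1e3,1), 'tilt',R.from_matrix(Rtap.T@R0).as_rotvec(degrees=True).round(2))
if __name__=='__main__':
    tstate()
    if len(sys.argv)>1: rp(Rtap,tp(*map(float,sys.argv[1:])))
E
python3 tap.py 17 -0.7 215
python3 - <<'E'
from ins import *
w=ctrl.read_camera('wrist'); cv2.imwrite('pics/w11.png',w)
o=ctrl.get_obs(); np.savez('w11.npz',p=o['position'],q=o['ee_rot'])
E
```

```text
clock: 11.52
position: [0.4553, -0.195, 0.3273]
ee_rot: [0.686, 0.552, -0.296, -0.369]
contact_force: [-0.4, 0.1, 0.1]
grip_width: 0.0005
clock 11.53 tip slot [ 11.3  -0.8 266.5] F slot [-0.3  0.1  0.3] w 0.5 tilt [-3.54  0.04 -0.08]
turn [ 0.354 -0.004  0.008] shift [ 0.003  1.297 -0.174]
```

View pics/w11.png

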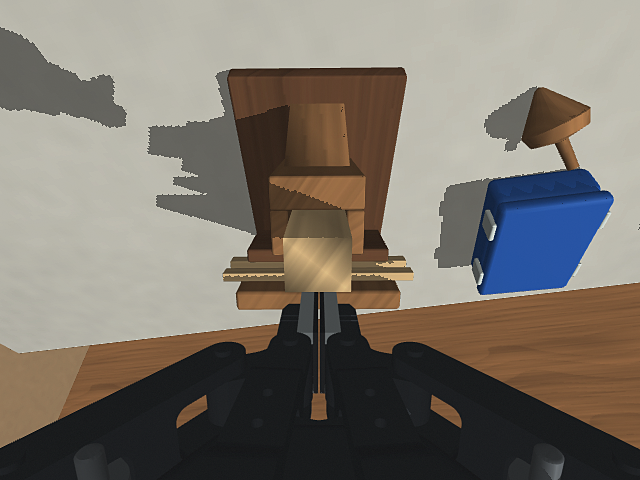

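```bash
python3 - <<'E'
from ins import *
z=np.load('w11.npz'); W=cam('wrist',{'position':z['p'],'ee_rot':z['q']})
for d in (40,48,55,62): print(d,proj(W,np.array([OS+RS@(np.array(a)/1e3) for a in [(0,-20,250-d),(34,-20,250-d),(34,20,250-d)]])).round(0).tolist())
s=cv2.imread('pics/w11.png'); cv2.imwrite('pics/w11c.png',cv2.resize(s[190:330,250:390],None,fx=4,fy=4,interpolation=cv2.INTER_CUBIC))
E
```

```text
40 [[282.0, 244.0], [284.0, 300.0], [353.0, 300.0]]
48 [[283.0, 240.0], [285.0, 294.0], [352.0, 294.0]]
55 [[284.0, 236.0], [286.0, 289.0], [351.0, 289.0]]
62 [[285.0, 233.0], [287.0, 284.0], [350.0, 284.0]]
```

View pics/w11c.png

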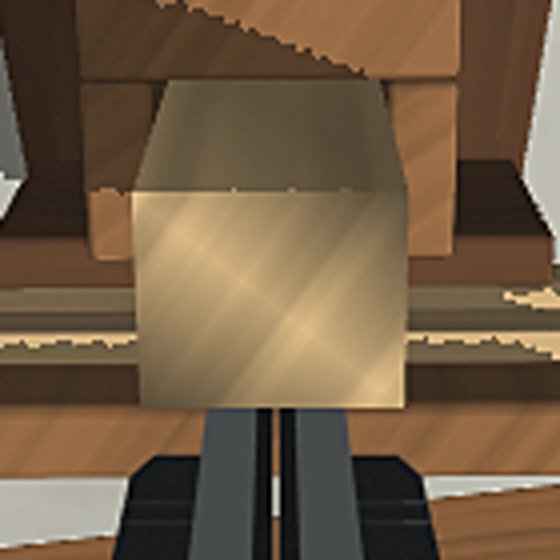

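```bash
python3 -m inch '[[[0.35,0,0],[0,0.4,-0.17],0],[[0.35,0,0],[0,0.9,-0.17],0],[[0.35,0,0],[0,1.3,-0.17],0],[[0.35,0,0],[0,1.3,-0.17],0],[[0.35,0,0],[0,1.3,-0.17],0]]'; python3 tap.py 17 -0.7 205;python3 - <<'E'
from ins import *
w=ctrl.read_camera('wrist'); cv2.imwrite('pics/w12.png',w[190:400,200:440])
E
```

```text
clock: 12.2
position: [0.4887, -0.2023, 0.2894]
ee_rot: [0.675, 0.543, -0.312, -0.389]
contact_force: [-0.0, 0.5, 0.6]
grip_width: -0.0001
clock 12.20 tip slot [ 17.7  -0.9 216.4] F slot [0.2 0.5 0.6] w -0.1 tilt [-0.17  0.02 -0.05]
turn [ 0.017 -0.002  0.005] shift [0.005 0.285 0.012]
```

View pics/w12.png

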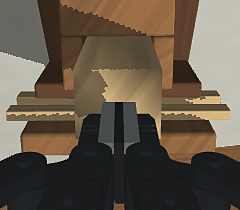

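```bash
python3 -m inch '[[[0,0,0],[0,0.1,0.01],0],[[0,0,0],[0,0.2,0.01],0],[[0,0,0],[0,0.3,0.01],0],[[0,0,0],[0,0.3,0.01],0]]'; python3 tap.py; python3 -m inch '[[[0,0,0],[0,0.05,0],0],[[0,0,0],[0,0.1,0],0],[[0,0,0],[0,0.15,0],0],[[0,0,0],[0,0.15,0],0]]'; python3 tap.py
```

```text
clock: 12.75
position: [0.4944, -0.2036, 0.2781]
ee_rot: [0.675, 0.543, -0.312, -0.389]
contact_force: [-0.6, -0.2, 0.6]
grip_width: -0.0001
clock 12.75 tip slot [ 17.   -0.8 203.7] F slot [-0.1 -0.3  0.8] w -0.1 tilt [-0.12  0.03 -0.06]
clock: 13.25
position: [0.4973, -0.2042, 0.2734]
ee_rot: [0.675, 0.543, -0.312, -0.389]
contact_force: [-1.7, 1.3, 2.4]
grip_width: -0.0003
clock 13.25 tip slot [ 17.3  -0.9 198.1] F slot [-0.5  0.9  3. ] w -0.3 tilt [-0.16  0.03 -0.05]
```

```bash
python3 -m inch '[[[0,0,0],[0,0.05,0],0],[[0,0,0],[0,0.1,0],0],[[0,0,0],[0,0.15,0],0],[[0,0,0],[0,0.15,0],0]]'; python3 tap.py;  python3 -m inch '[[[0,0,0],[0,0.05,0],0],[[0,0,0],[0,0.1,0],0],[[0,0,0],[0,0.15,0],0],[[0,0,0],[0,0.2,0],0]]'; python3 tap.py
```

```text
clock: 13.75
position: [0.5003, -0.2049, 0.2682]
ee_rot: [0.675, 0.543, -0.312, -0.389]
contact_force: [-3.1, -0.2, 3.4]
grip_width: -0.0
clock 13.75 tip slot [ 17.3  -0.9 192.2] F slot [-0.9 -0.8  4.4] w -0.0 tilt [-0.16  0.03 -0.04]
clock: 14.25
position: [0.5041, -0.2057, 0.2614]
ee_rot: [0.675, 0.543, -0.312, -0.389]
contact_force: [-7.0, 0.9, 6.5]
grip_width: 0.0004
clock 14.25 tip slot [ 17.3  -0.9 184.3] F slot [-2.8 -0.6  9.1] w 0.4 tilt [-0.17  0.02 -0.04]
```

```bash
python3 -m inch '[[[0,0,0],[0,0.05,0],0],[[0,0,0],[0,0.1,0],0],[[0,0,0],[0,0.15,0],0],[[0,0,0],[0,0.2,0],0]]'; python3 tap.py;  python3 -m inch '[[[0,0,0],[0,0.05,0],0],[[0,0,0],[0,0.1,0],0],[[0,0,0],[0,0.15,0],0]]'; python3 tap.py
```

```text
clock: 14.75
position: [0.5081, -0.2066, 0.2544]
ee_rot: [0.675, 0.543, -0.312, -0.389]
contact_force: [-7.2, 0.4, 6.1]
grip_width: -0.0001
clock 14.75 tip slot [ 17.3  -0.9 176.2] F slot [-3.1 -1.1  8.9] w -0.1 tilt [-0.16  0.02 -0.04]
clock: 15.12
position: [0.511, -0.2073, 0.2492]
ee_rot: [0.675, 0.543, -0.312, -0.389]
contact_force: [-6.8, 1.3, 4.8]
grip_width: 0.0001
clock 15.12 tip slot [ 17.3  -0.9 170.2] F slot [-3.5 -0.1  7.6] w 0.1 tilt [-0.16  0.03 -0.04]
```

```bash
python3 - <<'E'
from ins import *
w=ctrl.read_camera('wrist'); cv2.imwrite('pics/w13.png',cv2.resize(w[150:400,200:440],None,fx=2.4,fy=2.4))
E
```

```text
(no output)
```

View pics/w13.png

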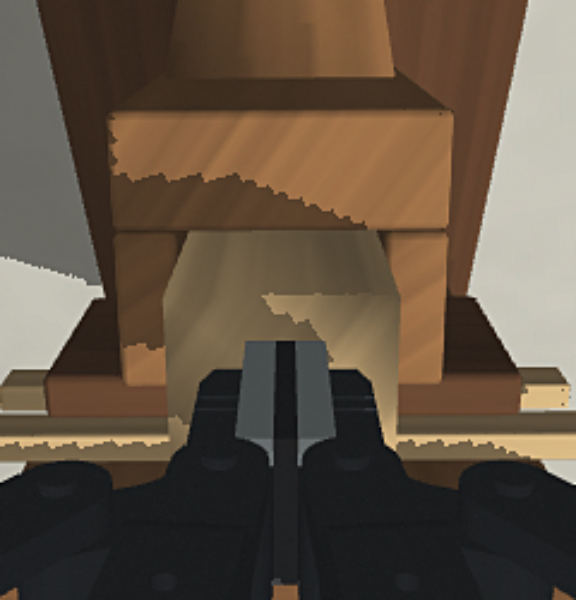

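```bash
cat > chk.py <<'E'
from tap import *
tstate(); F=RS.T@ctrl.get_obs()['contact_force']
sys.exit(1 if F[2]>14 else 0)
E
python3 -m inch '[[[0,0,0],[0,0.03,0],0]]' >/dev/null && python3 chk.py && python3 -m inch '[[[0,0,0],[0,0.03,0],0]]' >/dev/null && python3 chk.py && python3 -m inch '[[[0,0,0],[0,0.03,0],0]]' >/dev/null && python3 chk.py && python3 -m inch '[[[0,0,0],[0,0.03,0],0]]' >/dev/null && python3 chk.py && python3 -m inch '[[[0,0,0],[0,0.03,0],0]]' >/dev/null && python3 chk.py && python3 -m inch '[[[0,0,0],[0,0.03,0],0]]' >/dev/null && python3 chk.py
```

```text
clock 15.30 tip slot [ 17.3  -0.9 169. ] F slot [-3.3  0.4  7.4] w -0.5 tilt [-0.15  0.02 -0.05]
clock 15.43 tip slot [ 17.3  -0.9 167.8] F slot [-3.5  0.5  8.8] w 0.1 tilt [-0.16  0.03 -0.05]
clock 15.55 tip slot [ 17.3  -0.9 166.6] F slot [-3.2  0.5  8.6] w 0.5 tilt [-0.15  0.02 -0.04]
clock 15.68 tip slot [ 17.3  -0.9 165.4] F slot [-2.8 -1.1  8.9] w 0.1 tilt [-0.15  0.02 -0.05]
clock 15.80 tip slot [ 17.3  -0.9 164.2] F slot [-1.5  0.1  8.4] w 0.1 tilt [-0.15  0.03 -0.05]
clock 15.93 tip slot [ 17.3  -0.9 163. ] F slot [-2.9  0.3  7.7] w 0.1 tilt [-0.15  0.02 -0.05]
```

```bash

python3 -m inch '[[[0,0,0],[0,0.03,0],0]]' >/dev/null && python3 chk.py && python3 -m inch '[[[0,0,0],[0,0.03,0],0]]' >/dev/null && python3 chk.py && python3 -m inch '[[[0,0,0],[0,0.03,0],0]]' >/dev/null && python3 chk.py && python3 -m inch '[[[0,0,0],[0,0.03,0],0]]' >/dev/null && python3 chk.py && python3 -m inch '[[[0,0,0],[0,0.03,0],0]]' >/dev/null && python3 chk.py && python3 -m inch '[[[0,0,0],[0,0.03,0],0]]' >/dev/null && python3 chk.py && python3 -m inch '[[[0,0,0],[0,0.03,0],0]]' >/dev/null && python3 chk.py && python3 -m inch '[[[0,0,0],[0,0.03,0],0]]' >/dev/null && python3 chk.py && python3 -m inch '[[[0,0,0],[0,0.03,0],0]]' >/dev/null && python3 chk.py && python3 -m inch '[[[0,0,0],[0,0.03,0],0]]' >/dev/null && python3 chk.py
```

```text
clock 16.05 tip slot [ 17.3  -0.9 161.8] F slot [-2.9 -0.9  8.1] w -0.1 tilt [-0.15  0.02 -0.05]
clock 16.18 tip slot [ 17.3  -0.9 160.6] F slot [-2.8  0.3  8.6] w -0.1 tilt [-0.15  0.02 -0.05]
clock 16.30 tip slot [ 17.3  -0.9 159.4] F slot [-3.1  0.   8.7] w -0.3 tilt [-0.15  0.03 -0.05]
clock 16.43 tip slot [ 17.3  -0.9 158.2] F slot [-2.7 -1.3  8.1] w -0.1 tilt [-0.15  0.02 -0.05]
clock 16.55 tip slot [ 17.3  -0.9 157. ] F slot [-3.1 -0.9  8.8] w 0.2 tilt [-0.15  0.02 -0.05]
clock 16.68 tip slot [ 17.3  -0.9 155.8] F slot [-3.2  0.8  8.1] w -0.0 tilt [-0.15  0.03 -0.05]
clock 16.80 tip slot [ 17.3  -0.8 154.6] F slot [-3.1  0.6  8.7] w -0.0 tilt [-0.15  0.03 -0.05]
clock 16.93 tip slot [ 17.3  -0.9 153.4] F slot [-2.5 -0.3  8.8] w -0.2 tilt [-0.15  0.02 -0.05]
clock 17.05 tip slot [ 17.3  -0.9 152.2] F slot [-3.4 -0.6  8.9] w -0.3 tilt [-0.15  0.03 -0.05]
clock 17.18 tip slot [ 17.3  -0.9 151. ] F slot [-3.2 -0.7  8.2] w 0.2 tilt [-0.15  0.03 -0.05]
```

```bash

python3 -m inch '[[[0,0,0],[0,0.03,0],0]]' >/dev/null && python3 chk.py && python3 -m inch '[[[0,0,0],[0,0.03,0],0]]' >/dev/null && python3 chk.py && python3 -m inch '[[[0,0,0],[0,0.03,0],0]]' >/dev/null && python3 chk.py && python3 -m inch '[[[0,0,0],[0,0.03,0],0]]' >/dev/null && python3 chk.py && python3 -m inch '[[[0,0,0],[0,0.03,0],0]]' >/dev/null && python3 chk.py && python3 -m inch '[[[0,0,0],[0,0.03,0],0]]' >/dev/null && python3 chk.py && python3 -m inch '[[[0,0,0],[0,0.03,0],0]]' >/dev/null && python3 chk.py && python3 -m inch '[[[0,0,0],[0,0.03,0],0]]' >/dev/null && python3 chk.py && python3 -m inch '[[[0,0,0],[0,0.03,0],0]]' >/dev/null && python3 chk.py && python3 -m inch '[[[0,0,0],[0,0.03,0],0]]' >/dev/null && python3 chk.py
```

```text
clock 17.30 tip slot [ 17.3  -0.8 149.8] F slot [-2.6  0.2  9.2] w -0.4 tilt [-0.15  0.02 -0.05]
clock 17.43 tip slot [ 17.3  -0.8 148.6] F slot [-2.8 -0.2  8.4] w -0.2 tilt [-0.15  0.02 -0.05]
clock 17.55 tip slot [ 17.3  -0.9 147.4] F slot [-3.1 -0.7  8.8] w 0.3 tilt [-0.15  0.02 -0.05]
clock 17.68 tip slot [ 17.3  -0.8 146.2] F slot [-2.5  0.5  8.4] w 0.1 tilt [-0.14  0.03 -0.05]
clock 17.80 tip slot [ 17.4  -0.9 145.1] F slot [-5.  -0.9 17.4] w -0.1 tilt [-0.15  0.02 -0.05]
```

```bash
python3 -m inch '[[[0,0,0],[0,0.015,0],0]]' >/dev/null; python3 chk.py
```

```text
clock 17.93 tip slot [ 17.4  -0.9 144.8] F slot [-6.4 -0.1 20.7] w 0.1 tilt [-0.15  0.02 -0.05]
```

```bash
python3 -m inch '[[[0,0,0],[0,0.015,0],0]]' >/dev/null; python3 chk.py; python3 -m inch '[[[0,0,0],[0,0.0,0],0]]' >/dev/null; python3 chk.py
```

```text
clock 18.05 tip slot [ 17.7  -0.9 144.5] F slot [-6.2  0.6 25.4] w 0.2 tilt [-0.18  0.01 -0.04]
clock 18.18 tip slot [ 17.8  -0.9 144.6] F slot [-6.4 -0.1 22.4] w -0.0 tilt [-0.2   0.01 -0.04]
```

```bash
python3 -m inch '[[[0,0,0],[0,-0.1,0],0],[[0,0,0],[0,-0.25,0],0],[[0,0,0],[0,-0.25,0],0]]' >/dev/null; python3 tap.py; python3 -m inch '[[[0,0,0],[0,0.1,0],0],[[0,0,0],[0,0.15,0],0],[[0,0,0],[0,0.2,0],0],[[0,0,0],[0,0.22,0],0]]' >/dev/null; python3 chk.py;  python3 -m inch '[[[0,0,0],[0,0.02,0],0]]' >/dev/null; python3 chk.py
```

```text
clock 18.55 tip slot [ 17.5  -0.8 154. ] F slot [-0.1  0.3 -0.3] w 0.0 tilt [-0.18  0.03 -0.04]
clock 19.05 tip slot [ 17.7  -0.8 145. ] F slot [-4.2  0.3 13.7] w -0.2 tilt [-0.18  0.02 -0.05]
clock 19.18 tip slot [ 17.7  -0.9 144.7] F slot [-6.   0.1 21.8] w 0.2 tilt [-0.18  0.01 -0.05]
```

```bash
python3 -m inch '[[[0,0,0],[0,-0.2,0],0],[[0,0,0],[0,-1.2,0],0],[[0,0,0],[0,-2.5,0],0],[[0,0,0],[0,-3.0,0],0],[[0,0,0],[0,-3.0,0],0],[[0,0,0],[0,-3.0,0],0]]'; python3 - <<'E'
from tap import *
tstate()
cv2.imwrite('pics/w14.png',ctrl.read_camera('wrist')); s=ctrl.read_camera('scene'); cv2.imwrite('pics/s14.png',s)
d=ctrl.read_camera('side'); cv2.imwrite('pics/d14.png',d)
o=ctrl.get_obs(); W=cam('wrist',o)
for d in (100,105,110): print(d,proj(W,np.array([OS+RS@(np.array(a)/1e3) for a in [(0,-20,250-d),(34,-20,250-d),(34,20,250-d)]])).round(0).tolist())
E
```

```text
clock: 19.92
position: [0.465, -0.1971, 0.3293]
ee_rot: [0.675, 0.543, -0.312, -0.39]
contact_force: [0.2, 0.5, 0.2]
grip_width: -0.0002
clock 19.93 tip slot [ 16.5  -0.8 263.1] F slot [0.2 0.5 0.2] w -0.2 tilt [-0.08  0.04 -0.07]
100 [[289.0, 221.0], [290.0, 267.0], [346.0, 267.0]]
105 [[290.0, 219.0], [291.0, 265.0], [346.0, 265.0]]
110 [[290.0, 218.0], [291.0, 263.0], [345.0, 263.0]]
```

View pics/w14.png

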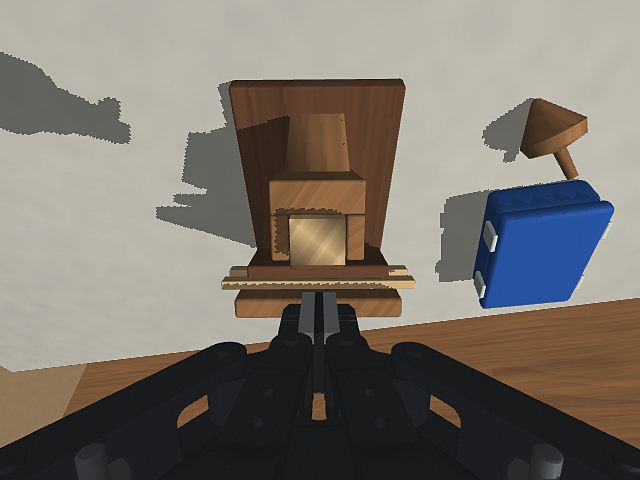

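View pics/s14.png

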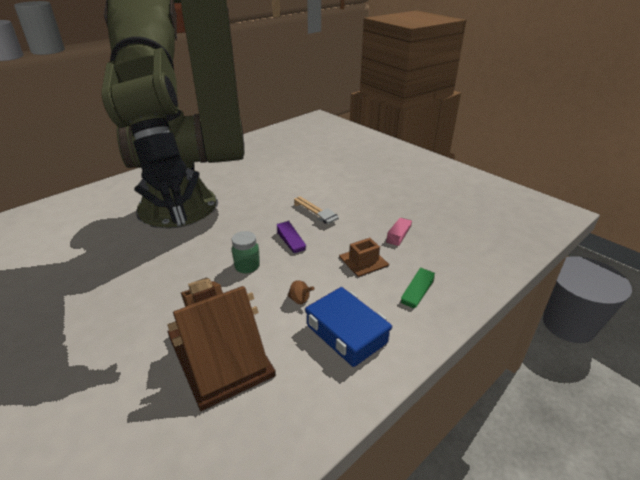

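View pics/d14.png

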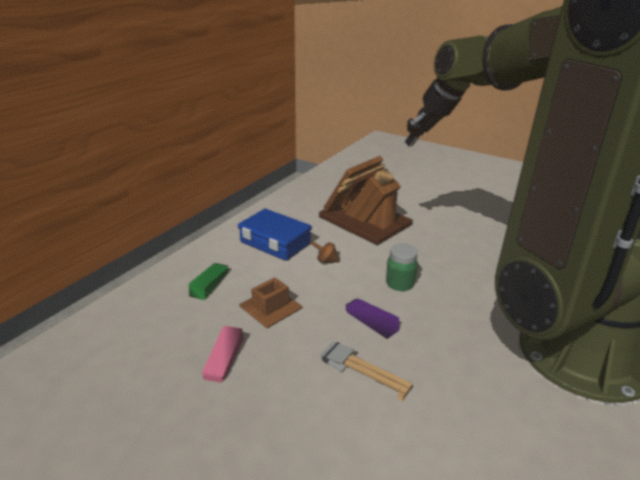

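```bash
python3 - <<'E'
from station import ctrl
print(ctrl.hand_in())
E
```

```text
the job is handed in; nothing more can be done
None
```

The pine wedge is seated nose-first in the press slot on its hidden stop, and I handed the job in at about 20 s of the 58 s allowed.

- **Placing:** I lifted the wedge from its holder. It had been leaning about 3.7° in the gripper, so I corrected for that. I set it in the slot with its flat side on the bed and its slope towards the jaw, and let go with the nose about 36 mm in. It then slid on its own to the jaw, at roughly 50 mm.
- **Driving:** I pushed the head along the slot with closed fingertips in small steps, rather than striking it. The wedge went forward against 8–9 N until the nose was about 105 mm below the mouth. There the resistance jumped to 17 N, then to about 25 N at most (limit 50 N), with almost no further travel. I backed off and pressed once more, and the stop was at the same place (within about 0.3 mm).
- **Last checks:** The wrist picture showed the head about 15 mm proud, within the 4–36 mm expected, with the flat side on the bed. The robot was touching nothing. The lunch box, jar, top and clamp looked where they had been in the first pictures.
- **Not checked directly:** I judged that the jaw holds the sticks only from the wedge reaching its stop and from the picture. The wrist camera and the fixed cameras disagreed by 1–3 mm on where the bed is. I relied on the relative view from the wrist, and the wedge went in without a jump in force.

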